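Load a bone-dry tile into the kiln setter

TASK

Take the terracotta-red clay tile out of the wooden drying stand and slide it edgewise, upright, into the empty slot of the cream kiln setter, fully home against the back wall and standing on the slot floor, then let go. The tile is unfired and brittle: keep the squeeze under 15 N per finger, set it down softly instead of dropping it, never knock or press it against anything with 20 N or more, and do not let it topple. Leave the blue tile in the stand, the white tile in the setter, the cup and the wooden rib where they are.

Things in the scene. Friction and masses are not known exactly. Their poses are not given: they have to be found in the camera images.
- red_tile: The tile to load: terracotta-red unfired clay slab standing on its long edge, 120 mm long (its x axis), 12 mm thick (its y axis), 85 mm high (z, up), about 0.2 kg. Origin: centre of its underside. The ends are alike, so either may go in first.
- blue_tile: A blue tile of the same size and axes, in the other groove of the drying stand; stays there. Red and blue may be in either groove.
- white_tile: A white tile of the same size and axes, already in the other slot of the kiln setter (80 mm beside the empty one); stays there.
- drying_stand: Wooden drying stand fixed to the table, 130 (x) x 150 (y) mm and 31 mm high, origin at the centre of its underside. Two grooves along its x axis at y = +40 and -40 mm, 16 mm wide, open at both ends, floor 12 mm above the table; the tiles stand in them and rise 66 mm above its top.
- kiln_setter: Cream kiln setter fixed to the table, 122 (x, -55 to +67 mm) x 168 (y) mm; origin on the table, +x pointing into the slots, z up. Two slots along x, at y = +40 mm (empty) and y = -40 mm (white tile), open in front (-x), floor 12 mm above the table, side rails up to 36 mm above the table, back wall face at x = +55 mm, 74 mm high.
- slot_home (a point): Point on the floor of the empty slot (12 mm above the table) where the red tile's origin lies when the tile is fully home (60 mm in front of the back wall); same axes as the kiln setter, +x towards the back wall. The slot is 18 mm wide.
- slot_mouth (a point): Centre of the empty slot's front mouth, at floor height (12 mm above the table), 49 mm in front (-x) of slot_home. The rails flare here to about 32 mm.
- tie_bar (a point): Middle of the steel bar over the empty slot: level, along the setter's y, 8 mm thick, underside 112 and top 120 mm above the table, 35 mm behind (+x) slot_home, on 12 mm round posts at the setter's y = -78, 0, +78 mm. A tile slides under it from the front with 15 mm to spare; it blocks lowering straight down.
- cup: Small terracotta-pink cup, 55 mm across, 58 mm high, standing on the table; origin at its underside. Leave alone.
- wood_rib: Flat wooden kidney-shaped rib, 96 x 38 x 8 mm, lying on the table; origin at its underside. Leave alone.

How it is judged:
On the way:
1. the red tile is lifted clear of the drying stand, upright (z of red_tile in the frame of drying_stand above 0.035 m and angle between red_tile's own z axis and vertical below 0.3 rad), for 0.2 s.
At the end, for the whole second after the job is handed in: Red tile at rest within 7 mm of slot_home along the slot, 6 mm sideways, 4 mm in height, upright within 0.15 rad, along the slot within 0.12 rad. Blue tile, white tile, cup and rib within 15 mm of their starts, tiles and cup within 0.2 rad of upright (x of red_tile in the frame of slot_home between -0.007 and 0.004 m and y of red_tile in the frame of slot_home between -0.006 and 0.006 m and z of red_tile in the frame of slot_home between -0.004 and 0.004 m and angle between red_tile's own z axis and vertical below 0.15 rad and angle between the x axis of red_tile and the x axis of kiln_setter, either way round below 0.12 rad and linear speed of red_tile below 0.01 m/s and distance of each of blue_tile, white_tile, cup, wood_rib from where it was at the start of the episode below 0.015 m and angle between each of blue_tile, white_tile, cup's own z axis and vertical below 0.2 rad); the robot touches nothing.
It fails at once if the red tile is dropped (falls faster than 0.3 m/s out of the fingers, a fall of about 5 mm) (contact force between red_tile and the fingers below 0.1 N and linear speed of red_tile above 0.3 m/s).
It fails at once if the red tile is squeezed with more than 15 N per finger (30 N summed over both) (contact force between red_tile and the fingers above 30 N).
It fails at once if the red tile is knocked, pressed or dropped with more than 20 N against the setter, the stand or another tile (contact force between red_tile and kiln_setter above 20 N or contact force between red_tile and drying_stand above 20 N or contact force between red_tile and blue_tile above 20 N or contact force between red_tile and white_tile above 20 N).
It fails at once if the red tile is tipped over (more than 0.6 rad) (angle between red_tile's own z axis and vertical above 0.6 rad).
It fails at once if the blue tile, white tile, cup or rib is displaced by more than 25 mm (distance of any of blue_tile, white_tile, cup, wood_rib from where it was at the start of the episode above 0.025 m).
It also fails if it takes over 51 s, if anything falls off the work surface, if the arm or the gripper's body presses on something with over 40 N, if the wrist force passes 120 N, or if a joint passes its speed limit or range.

ROBOT

A 6-joint arm with a two-finger parallel gripper is mounted at the origin on the work surface; the furniture and walls round the work are solid. World frame = base frame: x ahead of the robot, y to its left, z up, the work surface at z = 0. Lengths are in m, angles in rad, forces in N, time in s.
With the tool pointing down it reaches from about 0.4 to 0.925 m from the base axis. Payload 12.5 kg.
Tool frame: the origin (TCP) lies at the very end of the fingers, on their centre line; the grasp point (between the pads) lies 19 mm behind it (arm.tcp_to_grasp is the z of the grasp point in the tool frame, in m); z points along the fingers, y is the line along which they close (so a half turn about z gives the same grasp; the last joint's range is limited). The gripper opens to 95 mm and grips with 3 to 60 N. Pads are 20 mm wide; open, the fingers measure 119 mm over their backs; the gripper's body (75 mm by 180 mm) begins 59 mm behind the grasp point.
Start: joints at [1.11, 0.491, 1.559, -0, 1.092, -0.106], TCP at [0.217, 0.586, 0.187] pointing down, gripper open.
Joint ranges: [-3.1, 3.1], [-0.84, 2.19], [0.05, 2.79], [-1.13, 4.28], [0.06, 2.93], [-2.69, 2.69]. Speed limits (rad/s): [2.22, 2.22, 2.79, 3.14, 3.14, 3.14].

INTERFACE

Orientations are given as a rotation vector (axis times angle).
In Python, from bench import arm gives the robot as it stands. The module is installed in compiled form; this text tells all that it offers.
- The arm moves only by the tool carry_out, never from a script. Its argument "series" is a list of rows, each an object with "offset": the shift along the tool's x, y, z in cm, a list of three; "rotation": the turn, a rotation vector about the tool's x, y, z in rad, a list of three. A call has 1 to 12 rows; each row shifts and turns the commanded pose from where the row before left it, along the tool's axes as they then stand; what a row does not reach is not made up. A row lasts 1/8 s, in which the tool goes at most 62.5 mm and 10.7 degrees, less where a joint would pass 70% of its speed; a pose out of reach is approached as far as the arm can. A call is refused whole if a number of a shift passes 6.25 or a number of a turn 0.188, either way. A call with a gripper value outside its range is refused whole. "hand" is the finger opening in cm, from 0 to 9.51, set as the call begins (left out, the last holds). The fingers move at their own pace and stop on an object; "grip_force" is the grip in N (left out, the last holds). Time passes only in rows, so rows that do not move let the fingers close. It gives the time, the measured TCP pose, the force, the opening and the grip force at its end, in the units of the state.
- arm.get_obs(): the state, without advancing time (a new reading comes with each control period).
- arm.camera(name): name is "side" or "top" or "wrist"; returns the picture (384x512x3 uint8, red, green, blue); there is no depth.
- arm.get_calibration(name): a dict with "fx", "fy", "cx", "cy" (pixels), "D" ([k1, k2, p1, p2, k3] as OpenCV has them; the pictures are not rectified), "xyz" and "orientation" of the camera in the world. Camera axes: x right, y up, looking along -z (the intrinsics and any distortion apply to the point x, -y, -z); pixel columns grow to the right and rows downward; lengths in m; the calibration is good to about 2 mm. A picture is of the moment at which its call begins: read the wrist's pose just before it. get_calibration takes no time and is no camera call; for the wrist camera it gives the pose at the moment of the call.
- arm.finish_job(): hands the job in; it is judged then, once.
The state is a dict: "time": time; "joints": joint angles; "qd": joint speeds; "tau": joint torques, N m; "position": TCP position; "ee_rot": TCP orientation; "wrist_force": force on the tool from outside, world axes, zero at the start; "torque": the same for the moment, N m; "gripper_width": finger opening in m; "grip_force": force on a finger pad.
Only numpy, scipy, OpenCV 4.12 (cv2) and the standard library are available. Lean on these libraries where they do the work, as an engineer would, in place of code of your own. Each camera call takes 0.05 s, during which the arm holds its last target. There are 200 camera calls.

## Working session

There is one attempt and no reset: what is moved stays moved. The work goes in short steps, Python scripts to look and compute and a tool call to move; the robot and the scene stay as the last step left them, time stands still between calls to the robot, and variables do not carry over. Pictures are saved under pics/ and viewed, at most 10 in all, crops included, and the job is handed in when it is done.

Besides the shell and the picture viewer there is one more tool, called after "Emit:" in YAML: its name, and indented under it one key for each argument. carry_out: Moves the arm, as the interface text tells. Its arguments: {"type":"object","properties":{"series":{"type":"array","items":{"type":"object","properties":{"offset":{"type":"array","items":{"type":"number"}},"rotation":{"type":"array","items":{"type":"number"}}}}},"hand":{"type":"number"},"grip_force":{"type":"number"}},"required":["series"]}

```bash
mkdir -p pics
cat > h.py <<'E'
import numpy as np, cv2, json
from scipy.spatial.transform import Rotation as R
from bench import arm
def ray(cal,uv):
    K=np.array([[cal['fx'],0,cal['cx']],[0,cal['fy'],cal['cy']],[0,0,1.]])
    p=cv2.undistortPoints(np.array([[uv]],float),K,np.array(cal['D'],float))[0,0]
    o=np.array(cal['orientation'],float)
    M=R.from_rotvec(o).as_matrix() if o.size==3 else (o if o.shape==(3,3) else R.from_quat(o).as_matrix())
    return np.array(cal['xyz']),M@np.array([p[0],-p[1],-1.])
def at_z(cal,uv,z):
    c,d=ray(cal,uv); return c+d*(z-c[2])/d[2]
def proj(cal,P):
    o=np.array(cal['orientation'],float)
    M=R.from_rotvec(o).as_matrix() if o.size==3 else (o if o.shape==(3,3) else R.from_quat(o).as_matrix())
    q=(np.atleast_2d(P)-np.array(cal['xyz']))@M*np.array([1,-1,-1])
    K=np.array([[cal['fx'],0,cal['cx']],[0,cal['fy'],cal['cy']],[0,0,1.]])
    return cv2.projectPoints(q.reshape(-1,1,3),np.zeros(3),np.zeros(3),K,np.array(cal['D'],float))[0][:,0]
def snap(name,f):
    im=arm.camera(name); cv2.imwrite(f'pics/{f}.png',im[:,:,::-1]); return im
E
python3 - <<'E'
from h import *
print(arm.get_obs(),arm.tcp_to_grasp)
for n in('top','side','wrist'): print(n,arm.get_calibration(n))
a=snap('top','top0');b=snap('side','side0')
cv2.imwrite('pics/top0b.png',cv2.resize(a[:,:,::-1],(800,600),interpolation=cv2.INTER_CUBIC))
cv2.imwrite('pics/side0b.png',cv2.resize(b[:,:,::-1],(800,600),interpolation=cv2.INTER_CUBIC))
E
```

```text
{'time': 0.0, 'joints': array([ 1.11042107e+00,  4.91611858e-01,  1.55945909e+00,  4.82913865e-06,
        1.09172651e+00, -1.05637664e-01]), 'qd': array([-0.00012199, -0.00061932, -0.00097487, -0.00085052, -0.00084144,
        0.00106669]), 'tau': array([-1.78026898e-03, -6.12633491e+01, -2.58178550e+01,  6.91634906e-02,
        4.82917868e-02, -1.07753444e-04]), 'position': array([0.21696096, 0.5858265 , 0.18622597]), 'ee_rot': array([-5.54246710e-01, -3.09196897e+00,  1.81513990e-03]), 'wrist_force': array([ 0.05818127,  0.05460048, -0.35089345]), 'torque': array([ 0.02254402,  0.02473527, -0.01484124]), 'grip_force': 0.0, 'gripper_width': 0.09508041069250689} -0.0188
top {'fx': 394.1203744371203, 'fy': 394.1203744371203, 'cx': 251.38141428379623, 'cy': 192.3020409271499, 'D': array([-0.11796197,  0.        ,  0.        ,  0.        ,  0.        ]), 'xyz': array([ 0.44740786, -0.00777118,  1.07443108]), 'orientation': array([ 0.10451993, -0.1121911 , -1.56010374])}
side {'fx': 353.98495885055195, 'fy': 353.98495885055195, 'cx': 254.98093289258725, 'cy': 193.62409357523993, 'D': array([-0.07722382,  0.        ,  0.        ,  0.        ,  0.        ]), 'xyz': array([ 0.14492564, -0.65461533,  0.49757928]), 'orientation': array([ 1.05894502, -0.31766453, -0.48552771])}
wrist {'fx': 317.1772422629191, 'fy': 317.1772422629191, 'cx': 258.17941447478296, 'cy': 197.12776917601093, 'D': array([-0.02425366,  0.        ,  0.        ,  0.        ,  0.        ]), 'xyz': array([0.14848585, 0.61109888, 0.38463506]), 'orientation': array([-0.22846124, -0.15750441,  1.20851499])}
```

View pics/top0b.png

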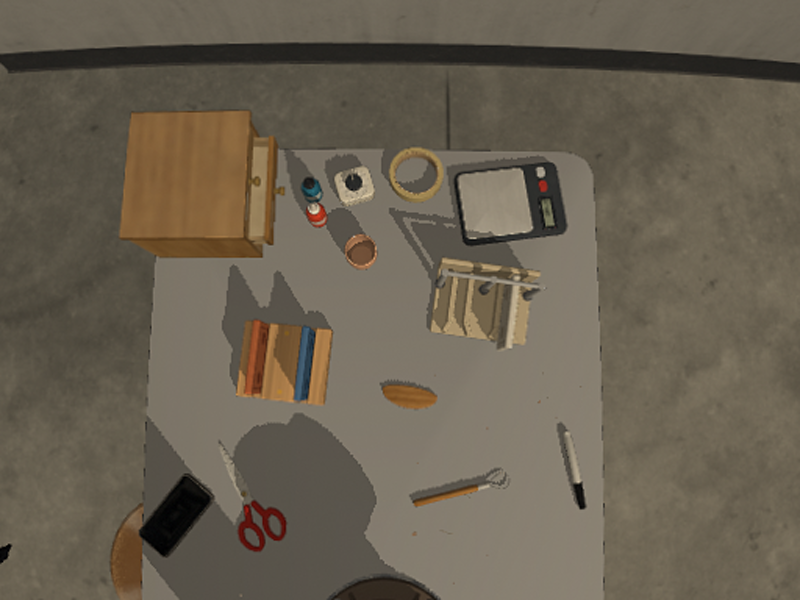

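View pics/side0b.png

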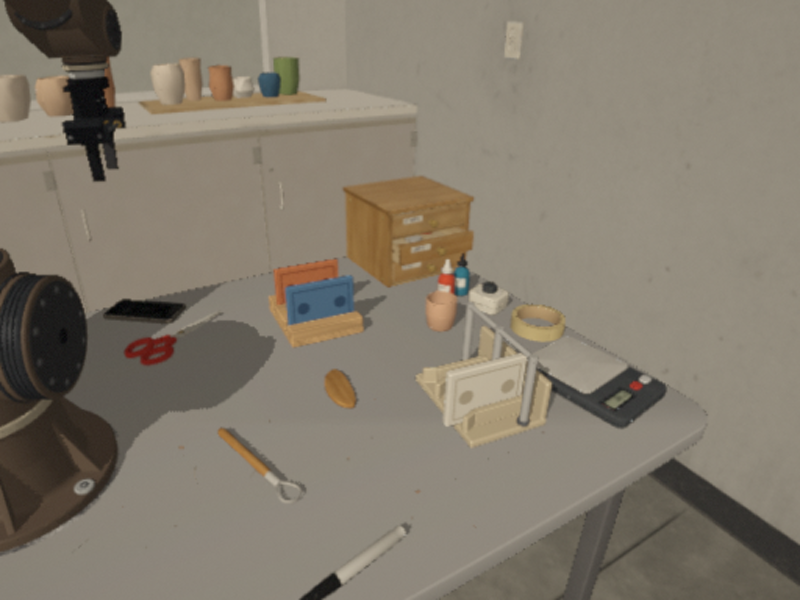

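The top view shows the stand at about (285,360), with red in the left groove at (257,358) and blue at (305,362). The setter is at (485,305), with white on the right at (510,310) and the empty slot at (455,300). The bar runs from (440,272) to (540,290). I'll enlarge both.

Run:
```python
from h import *
a=cv2.imread('pics/top0.png')
def crop(x,y,w,h,s,f):
    c=cv2.resize(a[y:y+h,x:x+w],None,fx=s,fy=s,interpolation=cv2.INTER_CUBIC)
    for i in range(0,w,10): cv2.putText(c,str(x+i),(i*s,10),0,.35,(0,255,255),1); cv2.line(c,(i*s,12),(i*s,18),(0,255,255),1)
    for i in range(0,h,10): cv2.putText(c,str(y+i),(0,i*s+4),0,.35,(0,255,255),1)
    cv2.imwrite(f'pics/{f}.png',c)
crop(145,198,76,66,9,'c_stand'); crop(270,158,84,70,8,'c_setter')
c=arm.get_calibration('top')
for uv in [(182,231),(310,195),(262,253),(231,160)]: print(uv,at_z(c,uv,0.0))
```

```text
(182, 231) [0.4887201  0.17584108 0.        ]
(310, 195) [ 0.59063034 -0.17426101  0.        ]
(262, 253) [ 0.43140815 -0.04242135  0.        ]
(231, 160) [ 6.87189592e-01  4.50196027e-02 -2.22044605e-16]
```

View pics/c_stand.png

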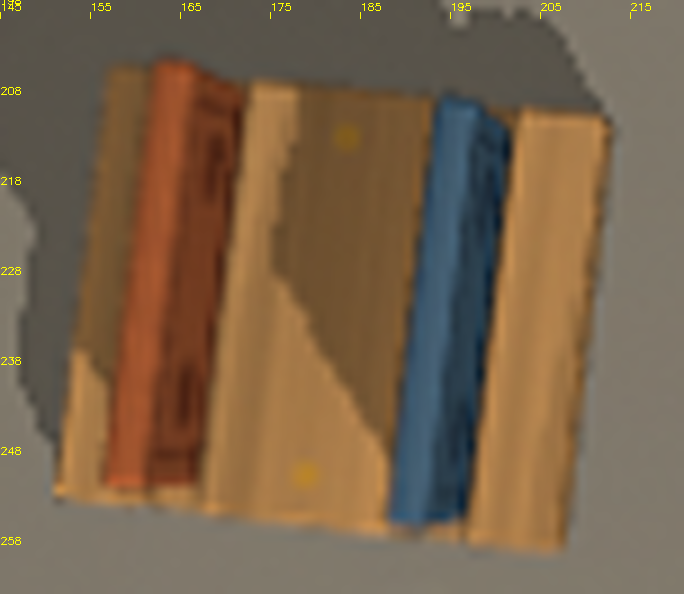

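View pics/c_setter.png

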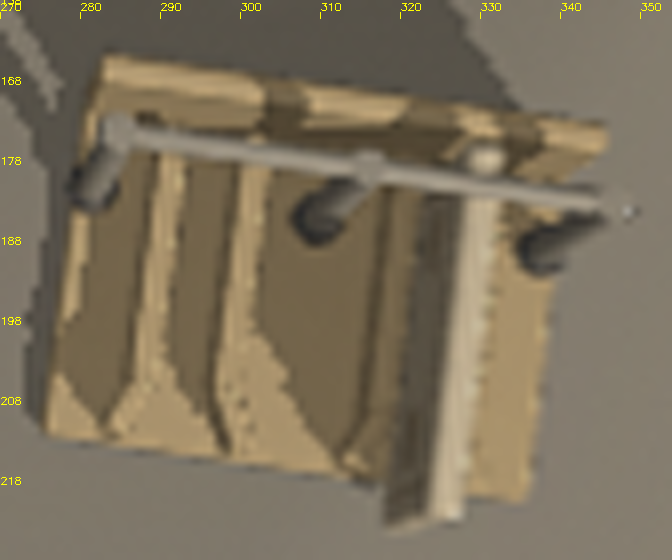

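The stand's top corners in the crop are (108,65), (610,115), (565,550) and (55,495). The red tile's top is (155,62), (195,62), (148,487), (106,485). The setter's floor front corners are (44,434) and (527,500), and the bar runs over (118,128), (370,165) and (620,208). Next I'll fit poses to these and check them in the side view.

Run:
```python
from h import *
from scipy.optimize import least_squares
c=arm.get_calibration('top'); s=arm.get_calibration('side')
def w(p,P):
    P=np.array(P,float); C,S=np.cos(p[2]),np.sin(p[2])
    return np.c_[p[0]+C*P[:,0]-S*P[:,1],p[1]+S*P[:,0]+C*P[:,1],P[:,2]]
def fit(P,uv,x0,n):
    r=least_squares(lambda p:(proj(c,w(p,P))-uv).ravel(),x0,loss='soft_l1')
    print(n,np.round(r.x,4),'res',np.round(r.fun.reshape(-1,2),1).tolist()); return r.x
u9=lambda q:(np.array(q,float)+.5)/9-.5+[145,198]
u8=lambda q:(np.array(q,float)+.5)/8-.5+[270,158]
st=fit([(.065,.075,.031),(.065,-.075,.031),(-.065,-.075,.031),(-.065,.075,.031)],u9([(108,65),(610,115),(565,548),(57,492)]),[.49,.17,0],'stand')
rt=fit([(.06,.006,.085+.012),(.06,-.006,.097),(-.06,-.006,.097),(-.06,.006,.097)],u9([(155,62),(195,62),(148,487),(106,485)]),[.49,.21,0],'red')
bt=fit([(.06,.006,.085+.012),(.06,-.006,.097),(-.06,-.006,.097),(-.06,.006,.097)],u9([(438,98),(478,100),(430,523),(390,520)]),[.49,.13,0],'blue')
se=fit([(-.055,.084,.012),(-.055,-.084,.012),(.067,.084,.074),(.067,-.084,.074),(.03,.078,.12),(.03,0,.12),(.03,-.078,.12),(-.065,-.034,.097),(-.065,-.046,.097)],
 u8([(44,434),(527,500),(103,55),(608,125),(118,128),(370,165),(620,208),(430,518),(462,521)]),[.59,-.17,0],'setter')
print('red by stand',w(st,[(0,.04,.012)]),'home',w(se,[(-.005,.04,.012)]),'mouth',w(se,[(-.054,.04,.012)]))
np.save('p.npy',[st,rt,bt,se])
# overlay on side
im=cv2.imread('pics/side0.png')
K=4
im=cv2.resize(im,None,fx=K,fy=K,interpolation=cv2.INTER_CUBIC)
def poly(cal,img,p,P,col,k):
    q=((proj(cal,w(p,P))+.5)*k-.5).astype(int); cv2.polylines(img,[q.reshape(-1,1,2)],True,col,1,cv2.LINE_AA)
def box(p,x0,x1,y0,y1,z0,z1,col):
    for z in(z0,z1): poly(s,im,p,[(x0,y0,z),(x1,y0,z),(x1,y1,z),(x0,y1,z)],col,K)
box(st,-.065,.065,-.075,.075,0,.031,(0,255,0)); box(rt,-.06,.06,-.006,.006,.012,.097,(255,255,0)); box(bt,-.06,.06,-.006,.006,.012,.097,(255,255,0))
box(se,-.055,.067,-.084,.084,0,.012,(0,255,0)); box(se,.055,.067,-.084,.084,.012,.074,(255,0,255)); box(se,-.065,.055,-.046,-.034,.012,.097,(255,255,0))
box(se,.026,.034,-.078,.078,.112,.12,(0,0,255))
cv2.imwrite('pics/ov.png',cv2.resize(im[160*K:288*K,165*K:365*K],(800,512)))
```

```text
stand [ 0.4867  0.1715 -0.0875] res [[0.3, -0.5], [0.0, -0.6], [-0.2, 0.4], [-0.0, 0.8]]
red [ 0.4922  0.2113 -0.0791] res [[-0.1, -0.7], [0.2, -0.3], [0.0, 0.6], [-0.1, 0.3]]
blue [ 0.4832  0.1324 -0.0886] res [[-0.1, -0.8], [0.2, -0.6], [0.1, 0.7], [-0.2, 0.6]]
setter [ 0.5844 -0.1662 -0.138 ] res [[-0.5, 0.3], [0.3, 1.0], [0.0, -0.8], [0.7, -0.1], [0.1, 1.0], [-0.1, 1.0], [-0.3, 0.2], [-0.4, -2.4], [0.3, -2.1]]
red by stand [[0.49018091 0.21136518 0.012     ]] home [[ 0.58493227 -0.12588795  0.012     ]] mouth [[ 0.5363982  -0.11914667  0.012     ]]
```

View pics/ov.png

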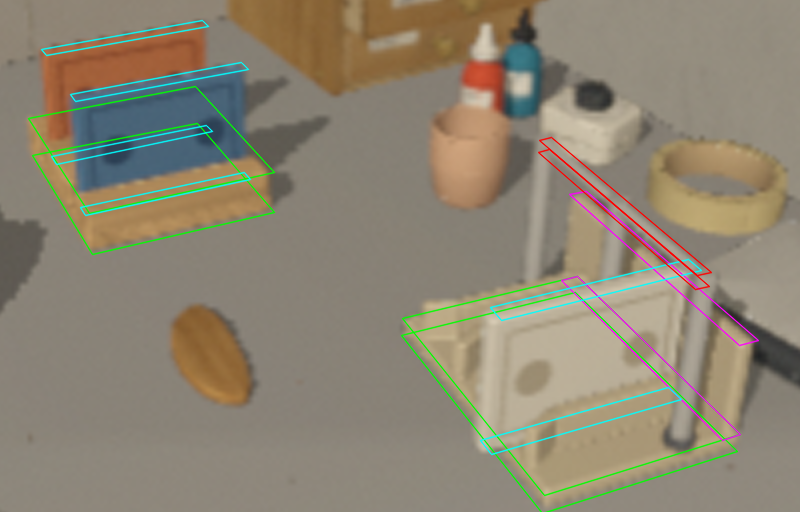

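The overlay matches to about 1–1.5 px: predicted edges lie about 3 mm up-right of the seen ones (white tile corner seen at (485,318), predicted (495,310)). I'll refine this with the wrist camera, so the arm goes above the red tile first.

```bash
cat >> h.py <<'E'
def goto(pos,yaw):
    """print tool-z turn, residual tilt and then tool-frame shift (cm) after turning, to reach TCP pos with tool x at yaw"""
    o=arm.get_obs(); M=R.from_rotvec(o['ee_rot'])
    T=R.from_matrix(np.c_[[np.cos(yaw),np.sin(yaw),0],[np.sin(yaw),-np.cos(yaw),0],[0,0,-1.]])
    print('t',round(o['time'],2),'pos',o['position'].round(4),'rot(tool)',(M.inv()*T).as_rotvec().round(4),'shift cm',(T.inv().apply(np.array(pos)-o['position'])*100).round(2),'F',o['wrist_force'].round(1),'w',round(o['gripper_width'],4),'g',round(o['grip_force'],1))
E
python3 - <<'E'
from h import *
goto([.480,.2115,.25],np.pi-.083)
E
```

```text
t 0.1 pos [0.217  0.5859 0.1863] rot(tool) [-9.000e-04 -2.000e-04 -2.718e-01] shift cm [-29.31 -35.13  -6.37] F [-0.4 -0.3  0. ] w 0.0951 g 0.0
```

Emit:
carry_out:
  series:
    - {"offset": [0,0,-3.2],"rotation": [0,0,-0.136]}
    - {"offset": [0,0,-3.2],"rotation": [0,0,-0.136]}
    - {"offset": [-2.93,-3.51,0]}
    - {"offset": [-2.93,-3.51,0]}
    - {"offset": [-2.93,-3.51,0]}
    - {"offset": [-2.93,-3.51,0]}
    - {"offset": [-2.93,-3.51,0]}
    - {"offset": [-2.93,-3.51,0]}
    - {"offset": [-2.93,-3.51,0]}
    - {"offset": [-2.93,-3.51,0]}
    - {"offset": [-2.93,-3.51,0]}
    - {"offset": [-2.93,-3.51,0]}
  hand: 9.5
  grip_force: 8

```text
$.series[2]: bad value
```

Emit:
carry_out:
  series:
    - {"offset": [0,0,0]}
    - {"offset": [0,0,0]}
    - {"offset": [0,0,0]}

```text
$.series[0]: bad value
```

Run:
```python
from h import *
goto([.480,.2115,.25],np.pi-.083)
c=arm.get_calibration('wrist'); print(c); a=snap('wrist','w1')
st,rt,bt,se=np.load('p.npy')
def w(p,P):
    P=np.array(P,float); C,S=np.cos(p[2]),np.sin(p[2])
    return np.c_[p[0]+C*P[:,0]-S*P[:,1],p[1]+S*P[:,0]+C*P[:,1],P[:,2]]
print(proj(c,w(rt,[(.06,.006,.097),(.06,-.006,.097),(-.06,-.006,.097),(-.06,.006,.097)])).round(1).tolist())
cv2.imwrite('pics/w1b.png',cv2.resize(a[:,:,::-1],(800,600),interpolation=cv2.INTER_CUBIC))
```

```text
t 0.1 pos [0.217  0.5859 0.1863] rot(tool) [-9.000e-04 -2.000e-04 -2.718e-01] shift cm [-29.31 -35.13  -6.37] F [-0.4 -0.3  0. ] w 0.0951 g 0.0
{'fx': 317.1772422629191, 'fy': 317.1772422629191, 'cx': 258.17941447478296, 'cy': 197.12776917601093, 'D': array([-0.02425366,  0.        ,  0.        ,  0.        ,  0.        ]), 'xyz': array([0.14849118, 0.61110938, 0.38470298]), 'orientation': array([-0.22838763, -0.15763601,  1.20849495])}
[[84.8, 514.1], [76.7, 515.4], [35.2, 452.3], [43.8, 450.6]]
```

View pics/w1b.png

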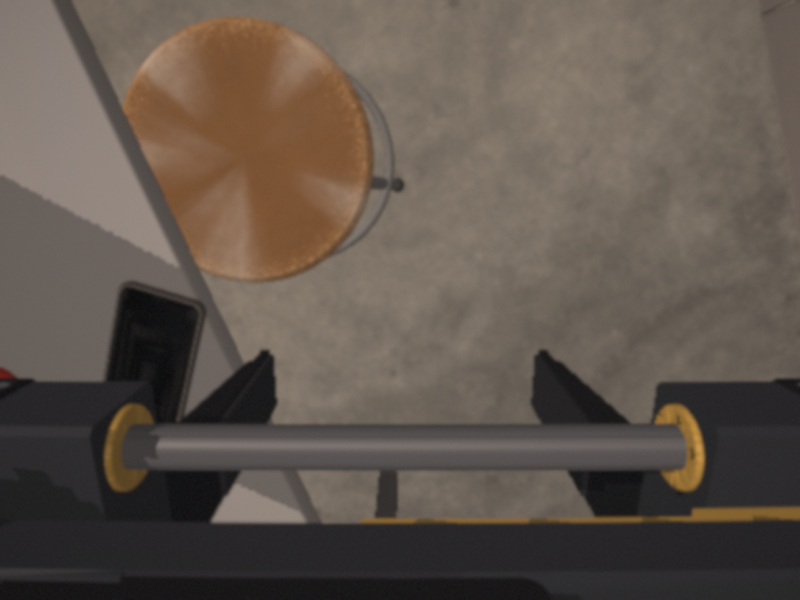

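The wrist view shows the fingertips at (265,355) and (540,355), and it looks toward tool +x. No move ran, because each row needs a rotation. I'll aim a little beyond the tile so the camera sees it.

Emit:
carry_out:
  series:
    - {"offset": [0,0,-4.2],"rotation": [0,0,-0.136]}
    - {"offset": [0,0,-4.2],"rotation": [0,0,-0.136]}
    - {"offset": [-3.44,-3.54,0],"rotation": [0,0,0]}
    - {"offset": [-3.44,-3.54,0],"rotation": [0,0,0]}
    - {"offset": [-3.44,-3.54,0],"rotation": [0,0,0]}
    - {"offset": [-3.44,-3.54,0],"rotation": [0,0,0]}
    - {"offset": [-3.44,-3.54,0],"rotation": [0,0,0]}
    - {"offset": [-3.44,-3.54,0],"rotation": [0,0,0]}
    - {"offset": [-3.44,-3.54,0],"rotation": [0,0,0]}
    - {"offset": [-3.44,-3.54,0],"rotation": [0,0,0]}
    - {"offset": [-3.44,-3.54,0],"rotation": [0,0,0]}
    - {"offset": [-3.44,-3.54,0],"rotation": [0,0,0]}
  hand: 9.5
  grip_force: 8

```text
time: 1.65
position: [0.5314, 0.2034, 0.2707]
ee_rot: [-0.13, -3.139, -0.0]
wrist_force: [0.5, 0.6, 0.7]
gripper_width: 0.095
grip_force: 0.0
```

Emit:
carry_out:
  series:
    - {"offset": [0,0,0],"rotation": [0,0,0]}
    - {"offset": [0,0,0],"rotation": [0,0,0]}
    - {"offset": [0,0,0],"rotation": [0,0,0]}
    - {"offset": [0,0,0],"rotation": [0,0,0]}

```text
time: 2.15
position: [0.5302, 0.2057, 0.271]
ee_rot: [0.128, 3.139, 0.0]
wrist_force: [0.4, 1.1, 1.0]
gripper_width: 0.0952
grip_force: 0.0
```

```bash
cat >> h.py <<'E'
def w(p,P):
    P=np.array(P,float); C,S=np.cos(p[2]),np.sin(p[2])
    return np.c_[p[0]+C*P[:,0]-S*P[:,1],p[1]+S*P[:,0]+C*P[:,1],P[:,2]]
E
python3 - <<'E'
from h import *
goto([.53,.205,.27],np.pi-.083)
c=arm.get_calibration('wrist'); np.save('wc1.npy',c,allow_pickle=True); a=snap('wrist','w2')
st,rt,bt,se=np.load('p.npy')
print(proj(c,w(rt,[(.06,.006,.097),(.06,-.006,.097),(-.06,-.006,.097),(-.06,.006,.097)])).round(1).tolist(), c['xyz'])
cv2.imwrite('pics/w2b.png',cv2.resize(a[:,:,::-1],(800,600),interpolation=cv2.INTER_CUBIC))
E
```

```text
t 2.15 pos [0.5302 0.2057 0.271 ] rot(tool) [0.0002 0.0003 0.0015] shift cm [ 0.01 -0.07  0.1 ] F [0.4 1.1 1. ] w 0.0952 g 0.0
[[265.5, 193.4], [255.5, 193.4], [255.0, 89.3], [265.8, 89.3]] [0.45720794 0.21130748 0.46935425]
```

View pics/w2b.png

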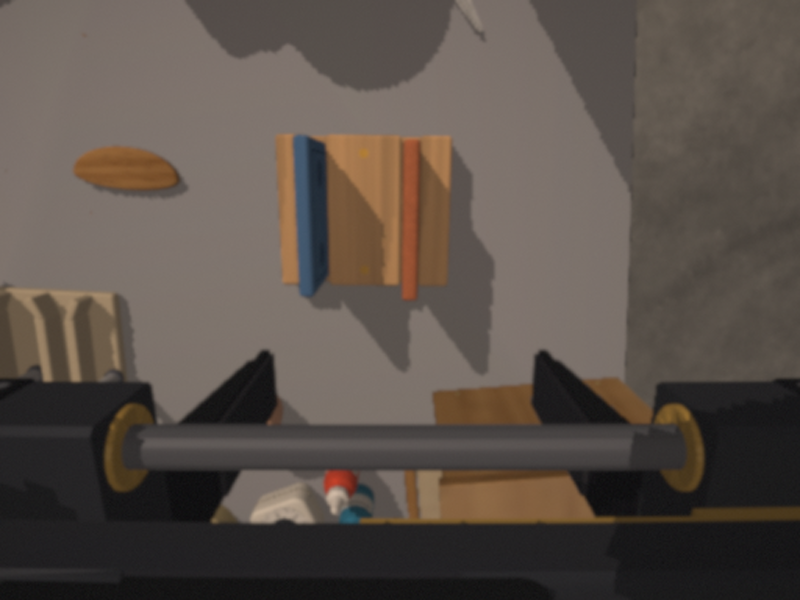

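The wrist view shows the red tile's top face spanning x 403–419 and y 138–299. Its centre is about 2.6 px right of my prediction. Projecting the fingertips will tell me how biased this camera is.

Run:
```python
from h import *
o=arm.get_obs(); c=arm.get_calibration('wrist'); M=R.from_rotvec(o['ee_rot'])
f=lambda P:o['position']+M.apply(np.array(P))
for z in(0,-.0188): print((proj(c,f([(0,.0476,z),(0,-.0476,z),(.01,.0476,z),(.01,-.0476,z)]))*1.5625).round(0).tolist())
u=lambda x,y:((x+.5)/1.5625-.5,(y+.5)/1.5625-.5)
for q in[(411.5,138),(410,299)]: print('red',at_z(c,u(*q),.097))
for q in[(278,134),(450,136),(448,284),(284,284)]: print('stand',at_z(c,u(*q),.031))
print('setter front L',at_z(c,u(118,292),.012))
a=cv2.imread('pics/w2.png'); g=cv2.cvtColor(a,6).astype(int)
print(g[225:232,165:182]); print(g[225:232,336:352])
hsv=cv2.cvtColor(a,cv2.COLOR_BGR2HSV)
m=((hsv[...,0]<9)&(hsv[...,1]>140)).astype(np.uint8); m[:80]=0;m[200:]=0;m[:,:240]=0;m[:,290:]=0
ys,xs=np.nonzero(m); print(xs.min(),xs.max(),ys.min(),ys.max(),cv2.minAreaRect(np.c_[xs,ys].astype(np.float32)))
```

```text
[[516.0, 354.0], [292.0, 354.0], [517.0, 331.0], [291.0, 331.0]]
[[526.0, 370.0], [282.0, 371.0], [528.0, 346.0], [280.0, 346.0]]
red [0.43149431 0.21917301 0.097     ]
red [0.5494831  0.20878235 0.097     ]
stand [0.41433308 0.10906017 0.031     ]
stand [0.42794297 0.25295218 0.031     ]
stand [0.55471775 0.24368725 0.031     ]
stand [0.54252138 0.09582978 0.031     ]
setter front L [ 0.540736   -0.06889691  0.012     ]
[[ 94  72  50  38  34  34  46  69  94 104 109 114 117 117 117 117 118]
 [ 74  50  29  28  19  22  30  52  73  86  99 112 117 117 117 118 118]
 [ 54  34  23  23  19  21  25  36  51  65  88 109 116 117 117 118 117]
 [ 38  23  22  20  18  21  26  29  36  55  84 107 116 117 117 118 118]
 [ 28  23  21  19  20  25  28  28  31  49  80 107 116 117 117 118 117]
 [ 22  19  22  20  24  26  27  25  27  47  79 106 115 117 118 118 117]
 [ 21  17  21  20  26  27  26  24  27  45  78 106 116 117 117 117 117]]
[[118 117 117 118 117 114 109  98  81  55  39  33  38  48  66  87]
 [118 118 118 117 115 106  94  80  63  41  25  23  25  30  43  66]
 [118 118 117 117 113  98  76  55  42  31  22  22  21  22  30  47]
 [118 118 118 117 111  93  65  43  32  27  25  25  21  21  23  32]
 [118 119 118 116 111  93  62  38  30  27  27  24  21  22  21  22]
 [118 117 116 116 111  92  61  35  29  27  29  27  22  21  23  23]
 [118 118 118 116 110  91  61  35  28  30  29  27  26  23  21  21]]
258 263 188 191 ((260.058837890625, 190.2352752685547), (5.830951690673828, 1.7149858474731445), 30.963754653930664)
```

Run:
```python
from h import *
goto([.480,.2149,.053],np.pi-.087)
```

```text
t 2.2 pos [0.5302 0.2055 0.271 ] rot(tool) [0.0002 0.0002 0.0054] shift cm [ 5.08  0.5  21.8 ] F [-0.6 -0.4 -0.2] w 0.0952 g 0.0
```

Emit:
carry_out:
  series:
    - {"offset": [2.54,0.25,1],"rotation": [0,0,0.005]}
    - {"offset": [2.54,0.25,2],"rotation": [0,0,0]}
    - {"offset": [0,0,3],"rotation": [0,0,0]}
    - {"offset": [0,0,3],"rotation": [0,0,0]}
    - {"offset": [0,0,3],"rotation": [0,0,0]}
    - {"offset": [0,0,2],"rotation": [0,0,0]}
    - {"offset": [0,0,0],"rotation": [0,0,0]}
    - {"offset": [0,0,0],"rotation": [0,0,0]}
    - {"offset": [0,0,0],"rotation": [0,0,0]}

```text
time: 3.32
position: [0.4808, 0.2144, 0.1318]
ee_rot: [0.137, 3.137, 0.001]
wrist_force: [-0.4, 0.2, 0.6]
gripper_width: 0.0949
grip_force: 0.0
```

Run:
```python
from h import *
goto([.480,.2149,.053],np.pi-.087)
o=arm.get_obs();c=arm.get_calibration('wrist'); a=snap('wrist','w3')
M=R.from_rotvec(o['ee_rot'])
print(proj(c,w([.4905,.214,-.088],[(-.06,.006,.097),(-.06,-.006,.097),(-.02,.006,.097),(-.02,-.006,.097)])).round(1).tolist())
s=2; cv2.imwrite('pics/w3b.png',cv2.resize(a[100:384,90:426,::-1],None,fx=s,fy=s,interpolation=cv2.INTER_CUBIC))
```

```text
t 3.33 pos [0.4808 0.2144 0.1318] rot(tool) [ 0.0007  0.0015 -0.0006] shift cm [0.09 0.04 7.88] F [-0.4  0.2  0.6] w 0.0949 g 0.0
[[267.3, 144.7], [250.8, 144.7], [266.9, 197.7], [251.1, 197.7]]
```

View pics/w3b.png

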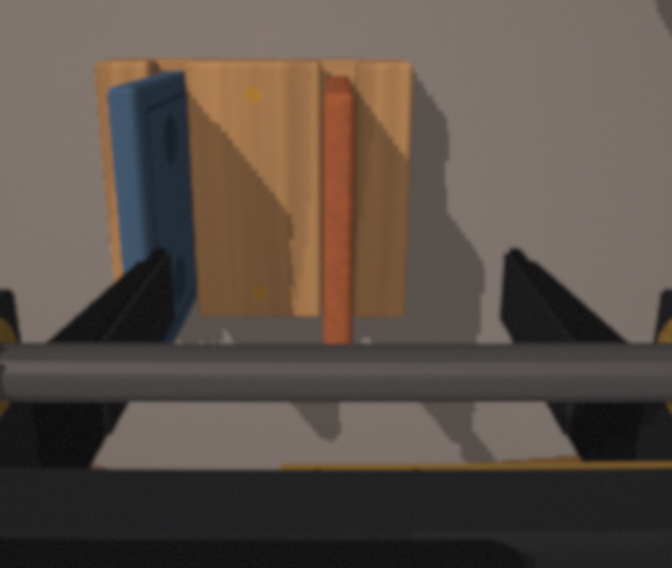

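The red tile's top face spans crop x 325–352 (252.5–266 px), as predicted, and is centred between the fingertips at 172 and 502. I'll narrow the fingers, descend and grip.

Emit:
carry_out:
  series:
    - {"offset": [0,0,0],"rotation": [0,0,0]}
    - {"offset": [0,0,0],"rotation": [0,0,0]}
    - {"offset": [0,0.05,2],"rotation": [0,0,0]}
    - {"offset": [0,0,2],"rotation": [0,0,0]}
    - {"offset": [0,0,2],"rotation": [0,0,0]}
    - {"offset": [0,0,1.4],"rotation": [0,0,0]}
    - {"offset": [0,0,0.5],"rotation": [0,0,0]}
    - {"offset": [0,0,0],"rotation": [0,0,0]}
    - {"offset": [0,0,0],"rotation": [0,0,0]}
  hand: 5

```text
time: 4.5
position: [0.4808, 0.2148, 0.0524]
ee_rot: [0.138, 3.138, 0.001]
wrist_force: [0.4, -0.3, -0.5]
gripper_width: 0.0501
grip_force: 0.0
```

Emit:
carry_out:
  series:
    - {"offset": [0,0,0],"rotation": [0,0,0]}
    - {"offset": [0,0,0],"rotation": [0,0,0]}
    - {"offset": [0,0,0],"rotation": [0,0,0]}
    - {"offset": [0,0,0],"rotation": [0,0,0]}
  hand: 2

```text
time: 5.0
position: [0.4805, 0.2147, 0.0519]
ee_rot: [0.138, 3.138, 0.0]
wrist_force: [0.5, 0.4, 0.5]
gripper_width: 0.0212
grip_force: 0.0
```

Emit:
carry_out:
  series:
    - {"offset": [0,0,0],"rotation": [0,0,0]}
    - {"offset": [0,0,0],"rotation": [0,0,0]}
    - {"offset": [0,0,0],"rotation": [0,0,0]}
    - {"offset": [0,0,0],"rotation": [0,0,0]}
    - {"offset": [0,0,0],"rotation": [0,0,0]}
    - {"offset": [0,0,0],"rotation": [0,0,0]}
  hand: 0.8
  grip_force: 8

```text
time: 5.75
position: [0.4805, 0.2147, 0.0518]
ee_rot: [0.138, 3.139, 0.0]
wrist_force: [0.1, 0.4, -0.4]
gripper_width: 0.0117
grip_force: 8.0
```

The grip holds at 8 N with the opening at 11.7 mm. I'll lift it out.

Emit:
carry_out:
  series:
    - {"offset": [0,0,0],"rotation": [0,0,0]}
    - {"offset": [0,0,-0.3],"rotation": [0,0,0]}
    - {"offset": [0,0,-0.5],"rotation": [0,0,0]}
    - {"offset": [0,0,-0.8],"rotation": [0,0,0]}
    - {"offset": [0,0,-1.2],"rotation": [0,0,0]}
    - {"offset": [0,0,-1.8],"rotation": [0,0,0]}
    - {"offset": [0,0,-2.2],"rotation": [0,0,0]}
    - {"offset": [0,0,-2.2],"rotation": [0,0,0]}
    - {"offset": [0,0,-1.5],"rotation": [0,0,0]}
    - {"offset": [0,0,-0.8],"rotation": [0,0,0]}
    - {"offset": [0,0,0],"rotation": [0,0,0]}
    - {"offset": [0,0,0],"rotation": [0,0,0]}
  hand: 0.8
  grip_force: 10

```text
time: 7.25
position: [0.4802, 0.2146, 0.1642]
ee_rot: [-0.138, -3.138, 0.0]
wrist_force: [-0.5, -0.6, -2.1]
gripper_width: 0.012
grip_force: 10.0
```

Run:
```python
from h import *
goto([.60,-.06,.30],np.pi-.138)
```

```text
t 7.25 pos [0.4802 0.2146 0.1642] rot(tool) [-0.0003 -0.001   0.0502] shift cm [-15.64 -25.55 -13.58] F [-0.5 -0.6 -2.1] w 0.012 g 10.0
```

Emit:
carry_out:
  series:
    - {"offset": [0,0,-1.5],"rotation": [0,0,0.025]}
    - {"offset": [0,0,-3],"rotation": [0,0,0.025]}
    - {"offset": [-0.8,-1.3,-3],"rotation": [0,0,0]}
    - {"offset": [-1.6,-2.6,-3],"rotation": [0,0,0]}
    - {"offset": [-2.2,-3.6,-2.1],"rotation": [0,0,0]}
    - {"offset": [-2.2,-3.6,-1],"rotation": [0,0,0]}
    - {"offset": [-2.2,-3.6,0],"rotation": [0,0,0]}
    - {"offset": [-2.2,-3.6,0],"rotation": [0,0,0]}
    - {"offset": [-2.2,-3.6,0],"rotation": [0,0,0]}
    - {"offset": [-1.4,-2.3,0],"rotation": [0,0,0]}
    - {"offset": [-0.8,-1.35,0],"rotation": [0,0,0]}
    - {"offset": [0,0,0],"rotation": [0,0,0]}

```text
time: 8.75
position: [0.6, -0.0602, 0.3009]
ee_rot: [-0.218, -3.134, -0.0]
wrist_force: [-0.2, -0.7, -1.9]
gripper_width: 0.0121
grip_force: 10.0
```

Emit:
carry_out:
  series:
    - {"offset": [0,0,0],"rotation": [0,0,0]}
    - {"offset": [0,0,0],"rotation": [0,0,0]}
    - {"offset": [0,0,0],"rotation": [0,0,0]}

```text
time: 9.12
position: [0.5998, -0.0592, 0.301]
ee_rot: [0.215, 3.134, 0.0]
wrist_force: [-0.1, -0.6, -2.2]
gripper_width: 0.0121
grip_force: 10.0
```

Run:
```python
from h import *
goto([.60,-.06,.30],np.pi-.138)
c=arm.get_calibration('wrist'); np.save('wc4.npy',c,allow_pickle=True); a=snap('wrist','w4')
se=np.load('p.npy')[3]
print((proj(c,w(se,[(-.055,.084,.012),(-.055,-.084,.012),(-.055,.084,.036),(-.065,-.034,.097),(-.065,-.046,.097),(.055,.084,.074)]))*1.5625).round(0).tolist())
cv2.imwrite('pics/w4b.png',cv2.resize(a[:,:,::-1],(800,600),interpolation=cv2.INTER_CUBIC))
```

```text
t 9.12 pos [ 0.5998 -0.0592  0.301 ] rot(tool) [0.0002 0.0002 0.0009] shift cm [-0.03 -0.08  0.1 ] F [-0.1 -0.6 -2.2] w 0.0121 g 10.0
[[378.0, 195.0], [204.0, 195.0], [377.0, 196.0], [224.0, 186.0], [209.0, 186.0], [377.0, 323.0]]
```

View pics/w4b.png

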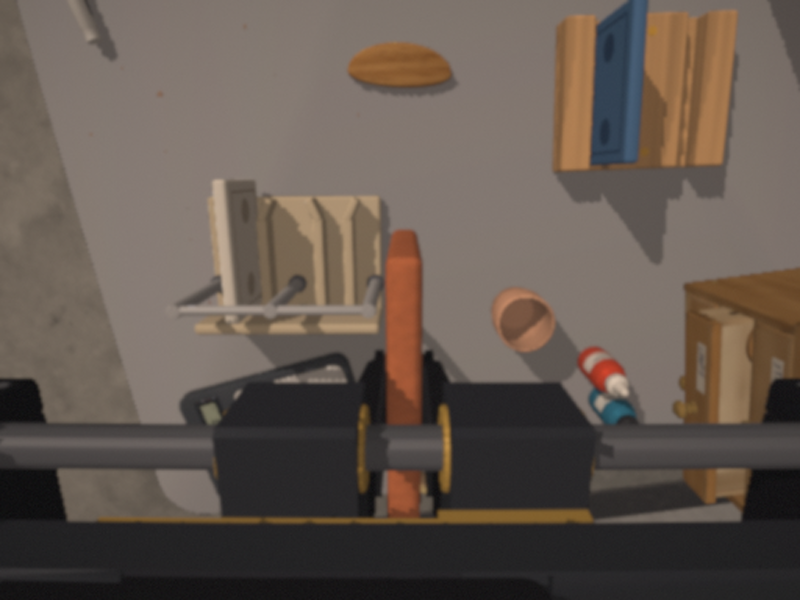

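The setter's front edge runs from (209,197) to (380,196), with the empty slot's rails at about x 322 and 349. The white tile's near end is at (213–228,182), and the red tile is held upright at x 387–422. I'll read the edges finely by profile.

Run:
```python
from h import *
a=cv2.imread('pics/w4.png'); g=cv2.cvtColor(a,6).astype(int)
print('cols',list(range(196,250)))
for r in(128,136,145,155,165,175,180): print(r,g[r,196:250].tolist())
print('left side cols 130-152'); 
for r in(130,145,165): print(r,g[r,128:156].tolist())
for cc in(150,190,214,235): print('col',cc,g[118:134,cc].tolist())
for cc in(170,214,235): print('back',cc,g[190:216,cc].tolist())
c=np.load('wc4.npy',allow_pickle=True).item(); se=np.load('p.npy')[3]
for y in(.031,.049): print(y,proj(c,w(se,[(-.02,y,.036),(.02,y,.036),(-.02,y,.012),(.02,y,.012)])).round(1).tolist())
print('redfront',g[146:160,258].tolist(), a[150:175:4,258].tolist(), g[170,240:280].tolist())
```

```text
cols [196, 197, 198, 199, 200, 201, 202, 203, 204, 205, 206, 207, 208, 209, 210, 211, 212, 213, 214, 215, 216, 217, 218, 219, 220, 221, 222, 223, 224, 225, 226, 227, 228, 229, 230, 231, 232, 233, 234, 235, 236, 237, 238, 239, 240, 241, 242, 243, 244, 245, 246, 247, 248, 249]
128 [158, 155, 146, 128, 104, 91, 99, 121, 140, 148, 150, 151, 151, 152, 151, 151, 151, 152, 151, 151, 151, 152, 152, 152, 151, 152, 151, 152, 157, 158, 152, 141, 126, 114, 122, 140, 147, 151, 152, 152, 152, 152, 152, 151, 150, 142, 123, 105, 99, 104, 113, 120, 122, 122]
136 [147, 144, 142, 145, 146, 145, 137, 120, 99, 86, 88, 97, 105, 110, 121, 135, 144, 149, 150, 150, 151, 150, 151, 151, 154, 154, 152, 146, 138, 122, 103, 96, 101, 105, 106, 106, 107, 106, 106, 107, 110, 121, 135, 145, 146, 140, 123, 102, 89, 88, 89, 93, 104, 115]
145 [150, 149, 151, 153, 155, 152, 150, 148, 142, 126, 101, 84, 88, 99, 105, 106, 106, 107, 106, 107, 113, 127, 143, 149, 151, 150, 149, 145, 133, 109, 93, 95, 103, 106, 106, 106, 105, 106, 107, 106, 106, 106, 106, 107, 106, 105, 99, 94, 88, 87, 88, 90, 98, 110]
155 [105, 109, 118, 130
[... 2017 characters left out ...]
 130, 135, 145, 156, 157, 152, 143, 129, 108, 92, 88]
back 235 [121, 120, 118, 120, 126, 134, 135, 135, 136, 135, 133, 132, 131, 130, 129, 130, 135, 146, 157, 157, 153, 143, 128, 107, 91, 88]
0.031 [[205.3, 149.8], [206.4, 176.8], [207.8, 148.0], [208.9, 173.8]]
0.049 [[217.7, 149.8], [218.5, 176.8], [219.6, 148.0], [220.4, 173.8]]
redfront [114, 102, 94, 92, 91, 91, 90, 90, 90, 91, 91, 90, 92, 92] [[48, 75, 138], [48, 74, 136], [49, 76, 140], [49, 77, 142], [59, 94, 175], [58, 92, 169], [54, 88, 165]] [130, 140, 134, 113, 94, 90, 93, 101, 105, 110, 111, 113, 114, 113, 114, 113, 113, 112, 111, 110, 109, 107, 107, 107, 105, 101, 94, 87, 79, 81, 97, 114, 121, 122, 123, 122, 122, 122, 122, 122]
```

Run:
```python
from h import *
a=cv2.imread('pics/w4.png'); c=np.load('wc4.npy',allow_pickle=True).item()
print('R col258',a[140:176,258,2].tolist())
for r in (170,180,200): print(r,a[r,240:280,2].tolist())
o=arm.get_obs(); M=R.from_rotvec(o['ee_rot'])
# held tile corners (tool frame): tile centre at tool x=-d, top at z=-.0452, bottom +.0398
for d in(.010,.012):
    P=[(x-d,y,z) for z in(-.0452,.0398) for x in(.06,) for y in(-.006,.006)]+[(0,-.006,-.0452),(0,.006,-.0452)]
    print(d,proj(c,o['position']+M.apply(P)).round(1).tolist())
goto([.4552,-.1076,.17],np.pi-.132)
```

```text
R col258 [131, 131, 130, 131, 130, 132, 134, 136, 138, 139, 138, 138, 137, 137, 136, 137, 138, 138, 140, 140, 139, 140, 142, 145, 155, 167, 175, 177, 176, 172, 169, 168, 167, 167, 165, 163]
170 [148, 159, 153, 129, 105, 103, 120, 146, 161, 169, 170, 173, 174, 174, 175, 174, 173, 171, 169, 168, 166, 164, 163, 163, 161, 154, 144, 132, 119, 111, 115, 125, 129, 131, 131, 131, 130, 131, 131, 131]
180 [116, 104, 91, 80, 74, 85, 114, 144, 160, 164, 163, 161, 162, 164, 165, 167, 167, 166, 165, 163, 160, 158, 156, 154, 152, 146, 136, 124, 113, 106, 111, 123, 128, 129, 130, 130, 130, 130, 130, 129]
200 [130, 132, 126, 110, 97, 99, 112, 136, 152, 162, 165, 166, 165, 165, 165, 163, 162, 159, 159, 159, 159, 157, 157, 155, 151, 144, 133, 121, 111, 107, 114, 124, 129, 131, 129, 129, 130, 130, 130, 130]
0.01 [[246.1, 161.8], [270.8, 161.8], [250.2, 144.6], [266.3, 144.6], [247.0, 256.3], [269.8, 256.2]]
0.012 [[246.1, 165.9], [270.7, 165.9], [250.2, 147.3], [266.3, 147.3], [247.0, 256.3], [269.8, 256.2]]
t 9.18 pos [ 0.5998 -0.0594  0.301 ] rot(tool) [ 0.0001  0.0002 -0.0052] shift cm [13.7  -6.69 13.1 ] F [ 0.1  0.6 -2.5] w 0.012 g 10.0
```

The held tile is level and square: its top front edge is at row 164.4 and the bottom one at 146.6, so its centre is 11.2 mm ahead of the TCP. Now to the point in front of the mouth.

Emit:
carry_out:
  series:
    - {"offset": [0.7,-0.3,0],"rotation": [0,0,-0.005]}
    - {"offset": [1.5,-0.75,0],"rotation": [0,0,0]}
    - {"offset": [2.5,-1.25,1],"rotation": [0,0,0]}
    - {"offset": [2.5,-1.25,2],"rotation": [0,0,0]}
    - {"offset": [2.5,-1.25,3],"rotation": [0,0,0]}
    - {"offset": [2.2,-1.05,3],"rotation": [0,0,0]}
    - {"offset": [1.2,-0.6,3],"rotation": [0,0,0]}
    - {"offset": [0.6,-0.24,3],"rotation": [0,0,0]}
    - {"offset": [0,0,3],"rotation": [0,0,0]}
    - {"offset": [0,0,2],"rotation": [0,0,0]}
    - {"offset": [0,0,1],"rotation": [0,0,0]}
    - {"offset": [0,0,0],"rotation": [0,0,0]}

```text
time: 10.68
position: [0.4549, -0.108, 0.0909]
ee_rot: [-0.209, -3.134, -0.0]
wrist_force: [-0.1, 0.9, -1.7]
gripper_width: 0.0117
grip_force: 10.0
```

Emit:
carry_out:
  series:
    - {"offset": [0,0,0],"rotation": [0,0,0]}
    - {"offset": [0,0,0],"rotation": [0,0,0]}
    - {"offset": [0,0,0],"rotation": [0,0,0]}

```text
time: 11.05
position: [0.4554, -0.108, 0.0912]
ee_rot: [0.208, 3.134, -0.0]
wrist_force: [-0.5, 0.7, -2.1]
gripper_width: 0.0116
grip_force: 10.0
```

Run:
```python
from h import *
goto([.4552,-.1076,.055],np.pi-.132)
```

```text
t 11.05 pos [ 0.4554 -0.108   0.0912] rot(tool) [-0.0001  0.0008 -0.0008] shift cm [0.03 0.04 3.62] F [-0.5  0.7 -2.1] w 0.0116 g 10.0
```

Emit:
carry_out:
  series:
    - {"offset": [0,0.04,1.5],"rotation": [0,0,0]}
    - {"offset": [0,0,1.5],"rotation": [0,0,0]}
    - {"offset": [0,0,0.6],"rotation": [0,0,0]}
    - {"offset": [0,0,0],"rotation": [0,0,0]}
    - {"offset": [-0.4,0,0],"rotation": [0,0,0]}
    - {"offset": [-0.6,0,0],"rotation": [0,0,0]}
    - {"offset": [-0.6,0,0],"rotation": [0,0,0]}
    - {"offset": [-0.6,0,0],"rotation": [0,0,0]}
    - {"offset": [-0.6,0,0],"rotation": [0,0,0]}
    - {"offset": [-0.2,0,0],"rotation": [0,0,0]}
    - {"offset": [0,0,0],"rotation": [0,0,0]}
    - {"offset": [0,0,0],"rotation": [0,0,0]}

```text
time: 12.55
position: [0.4849, -0.1115, 0.0548]
ee_rot: [-0.208, -3.134, -0.0]
wrist_force: [0.3, 0.6, -1.5]
gripper_width: 0.0117
grip_force: 10.0
```

Run:
```python
from h import *
goto([.5740,-.1233,.055],np.pi-.132)
# top view + wrist side by side crops
t=snap('top','top5'); s=snap('side','side5')
A=cv2.resize(t[150:246,255:365,::-1],None,fx=3.6,fy=3.6,interpolation=cv2.INTER_CUBIC)
B=cv2.resize(s[190:300,255:375,::-1],None,fx=3.1,fy=3.1,interpolation=cv2.INTER_CUBIC)
h=max(A.shape[0],B.shape[0]); C=np.zeros((h,A.shape[1]+B.shape[1],3),np.uint8); C[:A.shape[0],:A.shape[1]]=A; C[:B.shape[0],A.shape[1]:]=B
print(C.shape); cv2.imwrite('pics/c5.png',C)
```

```text
t 12.55 pos [ 0.4849 -0.1115  0.0548] rot(tool) [ 0.0002 -0.0003 -0.0008] shift cm [-8.99  0.   -0.02] F [ 0.3  0.6 -1.5] w 0.0117 g 10.0
(346, 768, 3)
```

The tile's leading end is about 19 mm into the mouth with no side force. I'll keep sliding and watch the force.

Emit:
carry_out:
  series:
    - {"offset": [-0.3,0,0],"rotation": [0,0,0]}
    - {"offset": [-0.4,0,0],"rotation": [0,0,0]}
    - {"offset": [-0.4,0,0],"rotation": [0,0,0]}
    - {"offset": [-0.4,0,0],"rotation": [0,0,0]}
    - {"offset": [-0.3,0,0],"rotation": [0,0,0]}
    - {"offset": [0,0,0],"rotation": [0,0,0]}

```text
time: 13.4
position: [0.5031, -0.114, 0.0548]
ee_rot: [0.208, 3.135, 0.0]
wrist_force: [0.5, -0.6, -1.7]
gripper_width: 0.012
grip_force: 10.0
```

Emit:
carry_out:
  series:
    - {"offset": [-0.3,0,0],"rotation": [0,0,0]}
    - {"offset": [-0.4,0,0],"rotation": [0,0,0]}
    - {"offset": [-0.4,0,0],"rotation": [0,0,0]}
    - {"offset": [-0.4,0,0],"rotation": [0,0,0]}
    - {"offset": [-0.4,0,0],"rotation": [0,0,0]}
    - {"offset": [-0.1,0,0],"rotation": [0,0,0]}
    - {"offset": [0,0,0],"rotation": [0,0,0]}

```text
time: 14.28
position: [0.5227, -0.1165, 0.0548]
ee_rot: [-0.208, -3.135, -0.0]
wrist_force: [0.4, 0.1, -1.6]
gripper_width: 0.0122
grip_force: 10.0
```

Run:
```python
from h import *
goto([.5740,-.1233,.055],np.pi-.132)
o=arm.get_obs(); print(o['torque'])
```

```text
t 14.28 pos [ 0.5227 -0.1165  0.0548] rot(tool) [ 0.0001 -0.0001 -0.0008] shift cm [-5.18  0.01 -0.02] F [ 0.4  0.1 -1.6] w 0.0122 g 10.0
[0.07794957 0.10093459 0.01915762]
```

Emit:
carry_out:
  series:
    - {"offset": [-0.3,0,0],"rotation": [0,0,0]}
    - {"offset": [-0.4,0,0],"rotation": [0,0,0]}
    - {"offset": [-0.4,0,0],"rotation": [0,0,0]}
    - {"offset": [-0.4,0,0],"rotation": [0,0,0]}
    - {"offset": [-0.4,0,0],"rotation": [0,0,0]}
    - {"offset": [-0.1,0,0],"rotation": [0,0,0]}
    - {"offset": [0,0,0],"rotation": [0,0,0]}

```text
time: 15.15
position: [0.5426, -0.1192, 0.0548]
ee_rot: [-0.208, -3.135, -0.0]
wrist_force: [0.5, -0.1, -0.9]
gripper_width: 0.012
grip_force: 10.0
```

Emit:
carry_out:
  series:
    - {"offset": [-0.3,0,0],"rotation": [0,0,0]}
    - {"offset": [-0.4,0,0],"rotation": [0,0,0]}
    - {"offset": [-0.4,0,0],"rotation": [0,0,0]}
    - {"offset": [-0.4,0,0],"rotation": [0,0,0]}
    - {"offset": [-0.4,0,0],"rotation": [0,0,0]}
    - {"offset": [-0.1,0,0],"rotation": [0,0,0]}
    - {"offset": [0,0,0],"rotation": [0,0,0]}

```text
time: 16.02
position: [0.5623, -0.1218, 0.0548]
ee_rot: [-0.208, -3.135, -0.0]
wrist_force: [0.1, -0.5, -1.5]
gripper_width: 0.0122
grip_force: 10.0
```

Run:
```python
from h import *
goto([.5740,-.1233,.055],np.pi-.132)
t=snap('top','top6'); s=snap('side','side6'); v=snap('wrist','w6')
A=cv2.resize(v[40:240,120:400,::-1],(448,320),interpolation=cv2.INTER_CUBIC)
A=cv2.resize(v[20:220,160:360,::-1],(440,440),interpolation=cv2.INTER_CUBIC)
B=cv2.resize(s[190:300,255:345,::-1],(360,440),interpolation=cv2.INTER_CUBIC)
cv2.imwrite('pics/c6.png',np.hstack([A,B]))
```

```text
t 16.02 pos [ 0.5623 -0.1218  0.0548] rot(tool) [ 0.0001 -0.0001 -0.0008] shift cm [-1.17  0.01 -0.02] F [ 0.1 -0.5 -1.5] w 0.0122 g 10.0
```

View pics/c6.png

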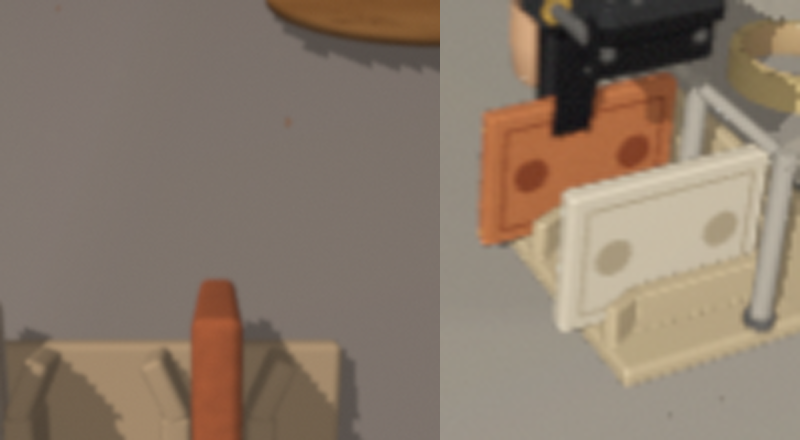

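The wrist crop shows the tile between the rails (slot near x 190–240, tile 192–242), and the side crop shows it upright behind the white tile. Last centimetre slowly.

Emit:
carry_out:
  series:
    - {"offset": [-0.2,0,0],"rotation": [0,0,0]}
    - {"offset": [-0.2,0,0],"rotation": [0,0,0]}
    - {"offset": [-0.2,0,0],"rotation": [0,0,0]}
    - {"offset": [-0.1,0,0],"rotation": [0,0,0]}
    - {"offset": [-0.1,0,0],"rotation": [0,0,0]}
    - {"offset": [0,0,0],"rotation": [0,0,0]}

```text
time: 16.92
position: [0.5703, -0.1229, 0.0548]
ee_rot: [0.208, 3.135, 0.0]
wrist_force: [-0.2, -0.6, -1.4]
gripper_width: 0.0118
grip_force: 10.0
```

Emit:
carry_out:
  series:
    - {"offset": [-0.1,0,0],"rotation": [0,0,0]}
    - {"offset": [-0.05,0,0],"rotation": [0,0,0]}
    - {"offset": [0,0,0],"rotation": [0,0,0]}

```text
time: 17.3
position: [0.5718, -0.1231, 0.0548]
ee_rot: [0.208, 3.135, 0.0]
wrist_force: [0.3, -0.1, -1.7]
gripper_width: 0.0118
grip_force: 10.0
```

Emit:
carry_out:
  series:
    - {"offset": [-0.05,0,0],"rotation": [0,0,0]}
    - {"offset": [-0.05,0,0],"rotation": [0,0,0]}
    - {"offset": [0,0,0],"rotation": [0,0,0]}

```text
time: 17.68
position: [0.5728, -0.1233, 0.0548]
ee_rot: [-0.208, -3.135, -0.0]
wrist_force: [0.6, 0.1, -1.8]
gripper_width: 0.012
grip_force: 10.0
```

Emit:
carry_out:
  series:
    - {"offset": [-0.05,0,0],"rotation": [0,0,0]}
    - {"offset": [-0.05,0,0],"rotation": [0,0,0]}
    - {"offset": [0,0,0],"rotation": [0,0,0]}

```text
time: 18.05
position: [0.5738, -0.1234, 0.0548]
ee_rot: [0.208, 3.135, 0.0]
wrist_force: [-0.8, -0.8, -0.9]
gripper_width: 0.012
grip_force: 10.0
```

Emit:
carry_out:
  series:
    - {"offset": [-0.05,0,0],"rotation": [0,0,0]}
    - {"offset": [0,0,0],"rotation": [0,0,0]}

```text
time: 18.3
position: [0.5743, -0.1235, 0.0549]
ee_rot: [0.208, 3.135, 0.0]
wrist_force: [-0.2, -0.5, -1.5]
gripper_width: 0.012
grip_force: 10.0
```

Emit:
carry_out:
  series:
    - {"offset": [-0.05,0,0],"rotation": [0,0,0]}
    - {"offset": [0,0,0],"rotation": [0,0,0]}

```text
time: 18.55
position: [0.5748, -0.1235, 0.0548]
ee_rot: [0.208, 3.135, 0.0]
wrist_force: [-0.1, -0.5, -2.1]
gripper_width: 0.0114
grip_force: 10.0
```

Emit:
carry_out:
  series:
    - {"offset": [-0.05,0,0],"rotation": [0,0,0]}
    - {"offset": [0,0,0],"rotation": [0,0,0]}

```text
time: 18.8
position: [0.5753, -0.1236, 0.0548]
ee_rot: [0.208, 3.135, 0.0]
wrist_force: [-1.0, -0.4, -1.7]
gripper_width: 0.0121
grip_force: 10.0
```

Emit:
carry_out:
  series:
    - {"offset": [-0.05,0,0],"rotation": [0,0,0]}
    - {"offset": [0,0,0],"rotation": [0,0,0]}

```text
time: 19.05
position: [0.5756, -0.1236, 0.0547]
ee_rot: [-0.208, -3.134, -0.0]
wrist_force: [-1.8, 0.6, -2.1]
gripper_width: 0.0122
grip_force: 10.0
```

Emit:
carry_out:
  series:
    - {"offset": [-0.05,0,0],"rotation": [0,0,0]}
    - {"offset": [0,0,0],"rotation": [0,0,0]}

```text
time: 19.3
position: [0.5755, -0.1235, 0.0547]
ee_rot: [-0.208, -3.133, -0.001]
wrist_force: [-4.6, 0.2, 1.3]
gripper_width: 0.0118
grip_force: 10.0
```

Contact with the back wall: −4.6 N at x = 0.5755, where I expected 0.574. I'll back off 1 mm and lower softly.

Emit:
carry_out:
  series:
    - {"offset": [0.1,0,0],"rotation": [0,0,0]}
    - {"offset": [0,0,0.1],"rotation": [0,0,0]}
    - {"offset": [0,0,0.1],"rotation": [0,0,0]}
    - {"offset": [0,0,0],"rotation": [0,0,0]}

```text
time: 19.8
position: [0.5754, -0.1236, 0.0527]
ee_rot: [0.208, 3.134, 0.0]
wrist_force: [0.1, -0.4, -1.8]
gripper_width: 0.0121
grip_force: 10.0
```

Emit:
carry_out:
  series:
    - {"offset": [0,0,0.05],"rotation": [0,0,0]}
    - {"offset": [0,0,0],"rotation": [0,0,0]}

```text
time: 20.05
position: [0.5753, -0.1236, 0.0523]
ee_rot: [0.208, 3.135, 0.0]
wrist_force: [-0.2, 0.1, -2.0]
gripper_width: 0.0122
grip_force: 10.0
```

Emit:
carry_out:
  series:
    - {"offset": [0,0,0.05],"rotation": [0,0,0]}
    - {"offset": [0,0,0],"rotation": [0,0,0]}

```text
time: 20.3
position: [0.5753, -0.1236, 0.0519]
ee_rot: [0.208, 3.135, 0.0]
wrist_force: [-1.1, -0.7, -0.6]
gripper_width: 0.012
grip_force: 10.0
```

Emit:
carry_out:
  series:
    - {"offset": [0,0,0.03],"rotation": [0,0,0]}
    - {"offset": [0,0,0],"rotation": [0,0,0]}

```text
time: 20.55
position: [0.5753, -0.1236, 0.0518]
ee_rot: [0.208, 3.134, 0.0]
wrist_force: [-1.9, -0.3, 3.3]
gripper_width: 0.0119
grip_force: 10.0
```

Emit:
carry_out:
  series:
    - {"offset": [0,0,0.03],"rotation": [0,0,0]}
    - {"offset": [0,0,0],"rotation": [0,0,0]}

```text
time: 20.8
position: [0.5753, -0.1236, 0.0518]
ee_rot: [0.208, 3.134, -0.0]
wrist_force: [-2.9, 1.0, 8.2]
gripper_width: 0.012
grip_force: 10.0
```

It's seated: upward force 8 N at z = 0.0518, as in the stand. I'll ease off and let go gently.

Emit:
carry_out:
  series:
    - {"offset": [0,0,-0.03],"rotation": [0,0,0]}
    - {"offset": [0,0,0],"rotation": [0,0,0]}
    - {"offset": [0,0,0],"rotation": [0,0,0]}
  hand: 1.6

```text
time: 21.18
position: [0.5753, -0.1236, 0.0514]
ee_rot: [-0.208, -3.135, -0.0]
wrist_force: [-0.1, 0.3, 0.1]
gripper_width: 0.0159
grip_force: 0.0
```

Emit:
carry_out:
  series:
    - {"offset": [0,0,0],"rotation": [0,0,0]}
    - {"offset": [0,0,0],"rotation": [0,0,0]}
    - {"offset": [0,0,0],"rotation": [0,0,0]}
  hand: 4.5

```text
time: 21.55
position: [0.5753, -0.1236, 0.0515]
ee_rot: [-0.208, -3.135, -0.0]
wrist_force: [0.2, 0.4, -0.3]
gripper_width: 0.0405
grip_force: 0.0
```

Emit:
carry_out:
  series:
    - {"offset": [0,0,-0.5],"rotation": [0,0,0]}
    - {"offset": [0,0,-1.5],"rotation": [0,0,0]}
    - {"offset": [0,0,-2],"rotation": [0,0,0]}
    - {"offset": [0,0,-2.5],"rotation": [0,0,0]}
    - {"offset": [0,0,-2.5],"rotation": [0,0,0]}
    - {"offset": [0,0,-2.5],"rotation": [0,0,0]}
    - {"offset": [0,0,-2],"rotation": [0,0,0]}
    - {"offset": [0,0,-1],"rotation": [0,0,0]}
    - {"offset": [0,0,0],"rotation": [0,0,0]}
    - {"offset": [0,0,0],"rotation": [0,0,0]}

```text
time: 22.8
position: [0.5749, -0.1235, 0.1959]
ee_rot: [-0.208, -3.134, -0.001]
wrist_force: [-0.3, -0.2, 0.4]
gripper_width: 0.045
grip_force: 0.0
```

Run:
```python
from h import *
goto([.5753,-.1236,.19],np.pi-.132)
c=arm.get_calibration('wrist'); v=snap('wrist','w7'); 
hsv=cv2.cvtColor(v,cv2.COLOR_RGB2HSV); m=((hsv[...,0]<11)&(hsv[...,1]>130)).astype(np.uint8)
n,l,s,_=cv2.connectedComponentsWithStats(m); i=1+np.argmax(s[1:,4]); print('red bbox',s[i])
m=l==i
for r in range(s[i][1]+4,s[i][1]+s[i][3],20): x=np.nonzero(m[r])[0]; print(r,x.min(),x.max(),at_z(c,((x.min()+x.max())/2,r),.097).round(4))
print('R',v[s[i][1]:s[i][1]+30,int(s[i][0]+s[i][2]/2),0].tolist())
for d in(0,.003): print('pred',proj(c,w([.5864+d,-.1251,-.132],[(-.06,.006,.097),(-.06,-.006,.097),(-.06,.006,.012),(-.06,-.006,.012),(-.02,.006,.097),(-.02,-.006,.097)])).round(1).tolist())
a=cv2.imread('pics/side0.png'); b=snap('side','side7')[:,:,::-1]
t0=cv2.imread('pics/top0.png'); t1=snap('top','top7')[:,:,::-1]
for n,(x,y,X,Y) in dict(blue=(188,205,205,258),white=(312,170,338,226),cup=(218,148,245,174),rib=(240,240,284,264)).items():
    print(n,'top diff',cv2.absdiff(t0[y:Y,x:X],np.ascontiguousarray(t1[y:Y,x:X])).mean().round(1))
```

```text
t 22.8 pos [ 0.5749 -0.1235  0.1959] rot(tool) [ 0.0003 -0.001  -0.0008] shift cm [-0.04 -0.01  0.59] F [-0.3 -0.2  0.4] w 0.045 g 0.0
red bbox [ 252  135   13  104 1212]
139 254 262 [ 0.5258 -0.1173  0.097 ]
159 252 264 [ 0.5442 -0.1197  0.097 ]
179 252 263 [ 0.5632 -0.1227  0.097 ]
199 252 263 [ 0.5828 -0.1254  0.097 ]
219 253 263 [ 0.6032 -0.1276  0.097 ]
R [135, 134, 134, 136, 142, 155, 166, 169, 166, 163, 161, 160, 161, 160, 160, 159, 159, 158, 157, 157, 159, 159, 158, 157, 157, 156, 156, 155, 156, 158]
pred [[264.7, 140.2], [251.7, 140.2], [263.2, 134.2], [253.1, 134.2], [264.5, 182.4], [252.0, 182.4]]
pred [[265.1, 143.4], [252.2, 143.4], [263.5, 136.7], [253.4, 136.8], [264.9, 185.4], [252.4, 185.4]]
blue top diff 23.4
white top diff 62.8
cup top diff 25.7
rib top diff 48.3
```

The tile reads home and upright: edges at rows 135 and 140, as predicted, and centreline y matches to about 1 mm. The top-view differences can't confirm the other objects because the arm and its shadow cover that view. No stray force was felt on any move. Handing in.

```bash
python3 -c "
from bench import arm
print(arm.finish_job())"
```

```text
the job is handed in; nothing more can be done
None
```

I slid the red tile into the empty slot until it touched the back wall, set it on the slot floor, let go of it upright and handed the job in at about 23 s; the verdict wasn't shown, and I had no clean final view of the other objects, though no stray force was felt.

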